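Unload the formed bracket from the bending die

ROBOT

A 6-joint arm with a two-finger parallel gripper is mounted at the origin on the work surface. World frame = base frame: x ahead of the robot, y to its left, z up, the work surface at z = 0. Lengths are in m, angles in rad, forces in N, time in s.
With the tool pointing down it reaches from about 0.3 to 0.775 m from the base axis. Payload 14.6 kg.
Tool frame: the origin (TCP) lies at the very end of the fingers, on their centre line; the grasp point (between the pads) lies 19 mm behind it; z points along the fingers, y is the line along which they close (so a half turn about z gives the same grasp; the last joint's range is limited). The gripper opens to 85 mm and grips with 20 to 120 N. Pads are 22 mm wide; open, the fingers measure 114 mm over their backs; the gripper's body (76 mm by 85 mm) begins 54 mm behind the grasp point. The pads swing forward as they close: fully open they stand 13 mm farther back than shut.
Start: joints at [1.104, 0.3, 1.521, -0, 1.321, -0.067], TCP at [0.214, 0.507, 0.231] pointing down, gripper open.
Joint ranges: [-3.03, 3.03], [-0.79, 2.21], [0.23, 2.52], [-1.04, 4.18], [0, 3.07], [-2.55, 2.55]. Speed limits (rad/s): [2.22, 2.22, 2.57, 3.14, 3.14, 3.14].

INTERFACE

Orientations are given as a unit quaternion [w, x, y, z].
In Python, from station import * gives the robot as it stands.
- The arm moves only by the shell command python3 -m creep 'ROWS'. ROWS is text: rows parted by semicolons, each of 5 numbers parted by spaces: the opening, from 0 (shut) to 1 (fully open), then the shift along the tool's x, y, z in cm, then the turn about the tool's z in rad. A call has 1 to 10 rows; each row is the pose to reach, as a shift and turn from the pose commanded when the call began, along the tool's axes at that moment; what a row does not reach only later rows make up. A row lasts 1/8 s, in which the tool goes at most 62.5 mm and 10.7 degrees, less where a joint would pass 70% of its speed; a pose out of reach is approached as far as the arm can. A call with a gripper value outside its range is refused whole. The fingers move at their own pace and stop on an object; the grip force is fixed at half the most. Time passes only in rows, so rows that repeat a pose let the fingers close. It gives the time, the measured TCP pose, the force, the opening and the grip force at its end, in the units of the state.
- get_state(): the state, without advancing time (a new reading comes with each control period).
- get_image(name): name is "scene" or "top" or "wrist"; returns the picture (384x512x3 uint8, blue, green, red); there is no depth.
- camera_model(name): a dict with "K" (3x3 intrinsics, pixels), "R" (3x3) and "t" (3): a world point X has camera coordinates R X + t. Camera axes: x right, y down, z forward; pixel columns grow to the right and rows downward; lengths in m; the calibration is good to about 2 mm. The wrist camera is an equidistant fisheye: a pixel r from the principal point sees the ray r / f radians off the axis. A picture is of the moment at which its call begins: read the wrist's pose just before it. camera_model takes no time and is no camera call; for the wrist camera it gives the pose at the moment of the call.
- finish_job(): hands the job in; it is judged then, once.
Trained networks look in the newest picture that a camera, given by its name, has taken for a name from the list of things; names that differ only in an ending like _2 or _b are one class to them, and where a whole thing is asked for, a point or a joint stands for the part that bears it (a point fixed in the world has none). Each returns a list of dicts, best first, with "conf" (0 to 1); they miss things now and then, are a little off and sometimes report something else, mostly with a low value. They report only what shows in the picture. A call takes as long as a camera call. They do not tell look-alikes from the thing itself.
- trace(camera, name): "pixels" (384x512 bool, what is visible of it) and "box" ([centre column, centre row, width, height] in pixels, round what is visible of it).
The state is a dict: "t": time; "joint_positions": joint angles; "dq": joint speeds; "tau": joint torques, N m; "tool_pos": TCP position; "eef_rot": TCP orientation; "force": force on the tool from outside, world axes, zero at the start; "ft_torque": the same for the moment, N m; "width": finger opening in m; "grasp_force": force on a finger pad.
Only numpy, scipy, OpenCV 4.12 (cv2) and the standard library are available. Lean on these libraries where they do the work, as an engineer would, in place of code of your own. Each camera call takes 0.05 s, during which the arm holds its last target. There are 200 camera calls.

TASK

One of the two open dies on the bench holds a finished U-shaped steel bracket. Lift that bracket up out of its die and set it down gently in the green tray, standing on its base with its open side up. Leave the flat blank that is waiting on the other die where it lies.

Things in the scene. Friction and masses are not known exactly. Their poses are not given: they have to be found in the camera images.
- bracket: Formed part, bright steel, 0.2 kg: U-channel, base 70 mm (x) by 40 (y) by 4 thick; two upright flanges 4 thick along the 70 mm sides: 40 mm wide over their outer faces, 50 tall in all. Origin: centre of the base's underside; z up to the open side. Starts base down in the die's pocket, its lowest 14 mm sunk, 36 mm showing. (A scrapped one on its side in the red bin is not it.)
- die: Fixed die holding the bracket: blue plate 170 (x) by 150 mm (y), on it a dark steel block, top face 45 mm above the bench. Origin: centre of its underside, z up. In its top a central open pocket 75 (x) by 45 mm (y), 14 deep; 2.5 mm play round the bracket. Brass pins, 8 mm diameter, stand 6 mm above the top face at x +-41, y +-40 and x +-28, y +-61.5.
- tray: Green plastic open tray, fixed, 240 mm (x) by 170 mm (y) by 45 mm high outside, walls and floor 5 mm thick, empty. Origin at the centre of its underside on the bench, z up; its inner floor is 5 mm above the origin.
- blank: Flat unformed steel plate, 70 (x) by 110 mm (y) by 4 with four holes, lying loose on the top face of a second identical fixed die, 45 mm above the bench, between its brass pins. Origin: centre of its underside. To be left alone.
Mind the look-alikes: they are no part of the job. What is shaped like the bracket but pink or purple is not meant.

How it is judged:
By the outcome, as a careful person would: the job done as asked, in the order asked, and still so for the second after the job is handed in, with the robot touching nothing.
It also fails if it takes over 38 s, if anything falls off the work surface, if the arm or the gripper's body presses on something with over 40 N, if the wrist force passes 120 N, or if a joint passes its speed limit or range.

## Working session

There is one attempt and no reset: what is moved stays moved. The work goes in short steps, Python scripts to look and compute and a shell command to move; the robot and the scene stay as the last step left them, time stands still between calls to the robot, and variables do not carry over. Pictures are saved under pics/ and viewed, at most 10 in all, crops included, and the job is handed in when it is done.

```bash
mkdir -p pics; python3 - <<'E'
from station import *
import cv2,numpy as np
a=get_image("top");b=get_image("scene")
cv2.imwrite("pics/a.png",a);cv2.imwrite("pics/b.png",b)
for n in("bracket","die","tray","blank"):
    for c in ("top",):
        for d in trace(c,n): print(c,n,round(d["conf"],2),np.round(d["box"]))
s=get_state();print(s["t"],s["tool_pos"],s["eef_rot"],s["width"])
m=camera_model("top");print(m)
E
```

```text
top bracket 0.83 [306. 261.  32.  26.]
top bracket 0.81 [322. 126.  33.  27.]
top bracket 0.78 [338. 194.  23.  30.]
top bracket 0.78 [366. 261.  27.  31.]
top bracket 0.57 [401. 175.  25.  27.]
top die 0.59 [335. 194.  68.  72.]
top tray 0.6 [240. 161.  79. 107.]
top blank 0.88 [115. 167.  49.  29.]
0.3 [0.21405599 0.50655596 0.23109258] [-3.77395236e-05  1.98562614e-01  9.80088187e-01 -1.79629681e-04] 0.08535092656764531
{'K': array([[421.28598992,   0.        , 252.99823517],
       [  0.        , 421.28598992, 195.69730968],
       [  0.        ,   0.        ,   1.        ]]), 'R': array([[ 0.01530703, -0.99973338,  0.01728753],
       [-0.99922249, -0.01592289, -0.03606775],
       [ 0.0363334 , -0.016722  , -0.99919981]]), 't': array([-0.06458094,  0.46562473,  1.07692237])}
```

View pics/a.png

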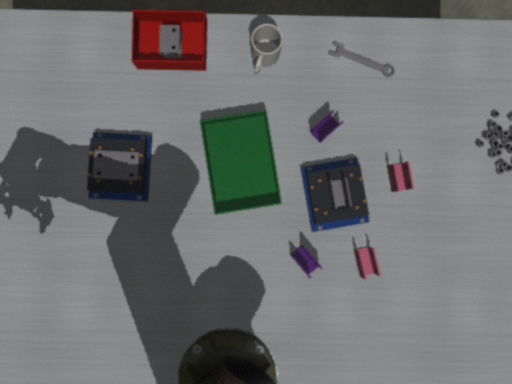

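View pics/b.png

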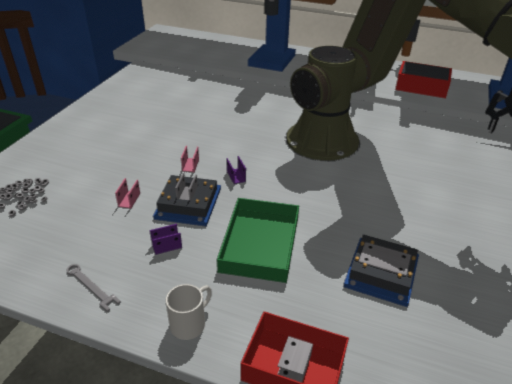

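The top view shows the steel bracket in the right-hand die at (338,194). The tray is at (240,161) and the die with the blank is at (118,165). The pink and purple U-shapes around them are decoys.

```bash
cat > h.py <<'E'
from station import *
import cv2,numpy as np
from scipy.spatial.transform import Rotation as Ro
def ray2w(cam,uv,z,m=None):
    m=m or camera_model(cam);K,R,t=m["K"],m["R"],m["t"]
    p=(np.atleast_2d(uv)-K[:2,2])/[K[0,0],K[1,1]]
    if cam=="wrist":
        th=np.linalg.norm(p,axis=1,keepdims=True);d=np.hstack([p/np.maximum(th,1e-9)*np.sin(th),np.cos(th)])
    else: d=np.hstack([p,np.ones((len(p),1))])
    d=d@R;c=-R.T@t
    return c+d*((z-c[2])/d[:,2:])
def w2px(cam,X,m=None):
    m=m or camera_model(cam);K,R,t=m["K"],m["R"],m["t"]
    q=np.atleast_2d(X)@R.T+t
    if cam=="wrist":
        r=np.linalg.norm(q[:,:2],axis=1,keepdims=True);p=q[:,:2]/r*np.arctan2(r,q[:,2:])
    else: p=q[:,:2]/q[:,2:]
    return p*[K[0,0],K[1,1]]+K[:2,2]
def toolrot(s):
    w=s["eef_rot"];return Ro.from_quat([w[1],w[2],w[3],w[0]]).as_matrix()
def rect(mask,cam,z,m=None):
    c=max(cv2.findContours(mask.astype(np.uint8),0,2)[0],key=cv2.contourArea)[:,0]
    W=ray2w(cam,c,z,m)[:,:2]
    r=cv2.minAreaRect((W*1000).astype(np.float32));b=cv2.boxPoints(r)
    e=b[1]-b[0];f=b[2]-b[1];L=e if np.hypot(*e)>np.hypot(*f) else f
    return np.array(r[0])/1000,sorted(r[1]),np.degrees(np.arctan2(L[1],L[0]))%180
def go(P,yaw=None):
    s=get_state();R=toolrot(s)
    d=R.T@(np.array(P)-s["tool_pos"])*100
    out=[np.round(d,2)]
    if yaw is not None: # bracket long-axis yaw deg -> tool x along it
        a=np.degrees(np.arctan2(R[1,0],R[0,0]));e=((yaw-a+90)%180)-90
        out.append(("turn",round(-np.radians(e),3)))
    print(*out)
E
python3 - <<'E'
from h import *
a=cv2.imread("pics/a.png")
h=cv2.cvtColor(a,cv2.COLOR_BGR2HSV)
g=cv2.inRange(h,(45,100,30),(80,255,255))
print("tray",rect(cv2.morphologyEx(g,cv2.MORPH_OPEN,np.ones((5,5))),"top",.045))
print("dieplate",rect(cv2.morphologyEx(cv2.inRange(h,(100,120,40),(125,255,255))[140:240,290:380],cv2.MORPH_CLOSE,np.ones((5,5))),"top",0.01,{**camera_model("top"),"K":camera_model("top")["K"]-[[0,0,290],[0,0,140],[0,0,0]]}))
get_image("top")
for d in trace("top","bracket"):
    if abs(d["box"][0]-338)<8 and abs(d["box"][1]-194)<8:
        r=rect(d["pixels"],"top",.07);print(r);break
go([*r[0],.231],r[2])
E
```

```text
tray (array([ 0.55077692, -0.0233253 ]), [165.64215087890625, 237.9813690185547], np.float32(10.144481))
dieplate (array([ 0.47382959, -0.26764258]), [146.48020935058594, 166.94174194335938], np.float32(10.649695))
(array([ 0.47397641, -0.26402142]), [52.02604675292969, 70.133056640625], np.float32(9.674759))
[-5.394e+01 -6.087e+01  3.000e-02] ('turn', np.float64(-0.569))
```

```bash
python3 -m creep '1 -54 -61 3 -0.57;1 -54 -61 3 -0.57;1 -54 -61 3 -0.57;1 -54 -61 3 -0.57;1 -54 -61 3 -0.57;1 -54 -61 3 -0.57;1 -54 -61 3 -0.57;1 -54 -61 3 -0.57;1 -54 -61 3 -0.57;1 -54 -61 3 -0.57'; python3 - <<'E'
from h import *
go([.474,-.266,.2],9.9)
E
```

```text
t: 1.65
tool_pos: [0.4107, -0.0779, 0.209]
eef_rot: [0.0, -0.085, 0.996, -0.0]
force: [1.0, 1.4, -1.1]
width: 0.0853
grasp_force: 0.0
[ -3.06 -19.61   0.91] ('turn', np.float64(-0.003))
```

```bash
python3 -m creep '1 -3.05 -19.6 1 0;1 -3.05 -19.6 1 0;1 -3.05 -19.6 1 0;1 -3.05 -19.6 1 0;1 -3.05 -19.6 1 0;1 -3.05 -19.6 1 0'; python3 - <<'E'
from h import *
m=camera_model("wrist");a=get_image("wrist");cv2.imwrite("pics/c.png",a)
for d in trace("wrist","bracket"):
    print(d["conf"],d["box"],rect(d["pixels"],"wrist",.081,m))
print(w2px("wrist",[[.474,-.266,.081]],m))
E
```

```text
t: 2.4
tool_pos: [0.4736, -0.2625, 0.199]
eef_rot: [0.0, -0.086, 0.996, 0.0]
force: [0.1, 1.7, -0.1]
width: 0.0853
grasp_force: 0.0
0.84 [201.6, 24.1, 50.2, 48.3] (array([ 0.32959634, -0.33361105]), [40.73798751831055, 48.00615692138672], np.float32(13.147963))
0.79 [106.8, 193.8, 51.3, 69.4] (array([ 0.50372501, -0.40537048]), [56.395790100097656, 69.87945556640625], np.float32(10.646754))
0.78 [246.2, 301.9, 58.9, 52.7] (array([ 0.60777521, -0.24710297]), [60.4931526184082, 75.52632141113281], np.float32(134.49913))
0.73 [248.1, 187.7, 43.5, 82.8] (array([ 0.47146417, -0.26909052]), [40.4714241027832, 75.8132095336914], np.float32(10.638707))
0.73 [345.2, 37.9, 70.5, 73.4] (array([ 0.31877222, -0.20599326]), [50.91108322143555, 61.68280029296875], np.float32(40.98924))
[[248.65110278 189.6464496 ]]
```

View pics/c.png

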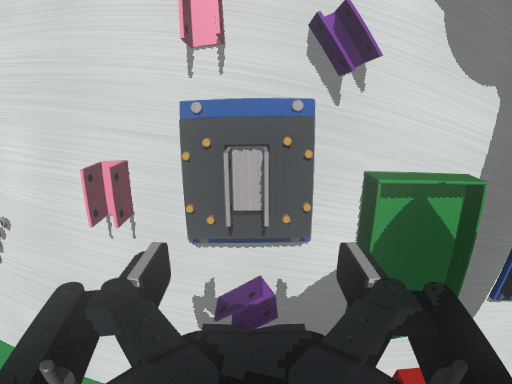

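The wrist view shows the steel bracket in the die at (248,188). It measures 40.5 mm wide at its top height, which fits, and the gripper is aligned with it.

```bash
python3 - <<'E'
from h import *
go([.4735,-.268,.055],10.4)
E
```

```text
[ 0.12 -0.52 14.42] ('turn', np.float64(-0.01))
```

```bash
python3 -m creep '1 0.1 -0.5 5 -0.01;1 0.1 -0.5 9 -0.01;1 0.1 -0.5 12 -0.01;1 0.1 -0.5 13.5 -0.01;1 0.1 -0.5 14.4 -0.01;1 0.1 -0.5 14.4 -0.01;1 0.1 -0.5 14.4 -0.01'; python3 - <<'E'
from h import *
go([.4735,-.268,.055],10.4)
m=camera_model("wrist");a=get_image("wrist");cv2.imwrite("pics/d.png",a)
E
```

```text
t: 3.38
tool_pos: [0.4739, -0.269, 0.0557]
eef_rot: [0.001, -0.09, 0.996, -0.0]
force: [-0.0, 0.6, -0.4]
width: 0.0856
grasp_force: 0.0
[0.03 0.11 0.07] ('turn', np.float64(-0.001))
```

View pics/d.png

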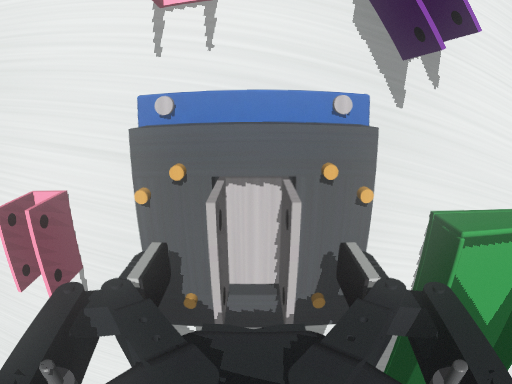

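The fingers straddle the bracket symmetrically: flanges at columns 217 and 290, pads at 155 and 355. The pads clear the pins, so I'll close.

```bash
python3 -m creep '0.6 0 0.05 0 0;0.45 0 0.05 0 0;0.3 0 0.05 0 0;0.2 0 0.05 0 0;0.2 0 0.05 0 0;0.2 0 0.05 0 0;0.2 0 0.05 0 0'
```

```text
t: 4.3
tool_pos: [0.4736, -0.2684, 0.0551]
eef_rot: [0.0, -0.09, 0.996, -0.0]
force: [0.1, 0.3, 6.0]
width: 0.0392
grasp_force: 61.5
```

```bash
python3 -m creep '0.2 0 0 -0.5 0;0.2 0 0 -1 0;0.2 0 0 -2 0;0.2 0 0 -4 0;0.2 0 0 -7 0;0.2 0 0 -10 0;0.2 0 0 -11 0;0.2 0 0 -11 0'; python3 - <<'E'
from h import *
go([.551,-.0235,.166],10.4)
m=camera_model("wrist");a=get_image("wrist");cv2.imwrite("pics/e.png",a)
E
```

```text
t: 5.3
tool_pos: [0.4734, -0.2683, 0.1648]
eef_rot: [0.0, -0.09, 0.996, -0.0]
force: [-0.4, -1.2, -3.1]
width: 0.0393
grasp_force: 60.8
[-12.02  22.69  -0.13] ('turn', np.float64(-0.001))
```

View pics/e.png

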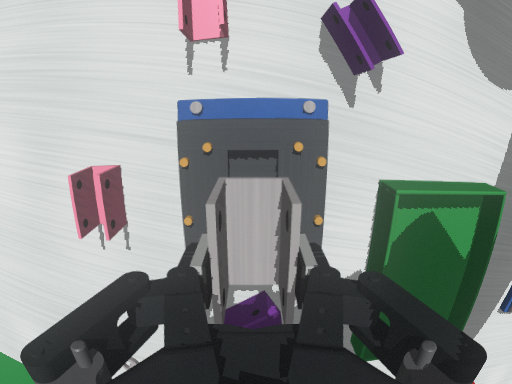

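The bracket is out of the pocket and level in the grip (columns 210–300). Next I'll carry it over the tray.

```bash
python3 -m creep '0.2 -1 2 0 0;0.2 -3 5.5 0 0;0.2 -5 9.5 0 0;0.2 -7 13.5 0 0;0.2 -9 17 0 0;0.2 -10.7 20.2 0 0;0.2 -11.7 22 0 0;0.2 -12 22.7 0 0;0.2 -12 22.7 0 0;0.2 -12 22.7 0 0'; python3 - <<'E'
from h import *
go([.551,-.0235,.0295],10.4)
E
```

```text
t: 6.6
tool_pos: [0.5506, -0.0244, 0.1647]
eef_rot: [-0.0, -0.089, 0.996, -0.0]
force: [-0.5, 0.2, -2.5]
width: 0.0387
grasp_force: 60.9
[-0.06  0.08 13.52] ('turn', np.float64(-0.002))
```

```bash
python3 -m creep '0.2 0 0 3 0;0.2 0 0 6.5 0;0.2 0 0 9.5 0;0.2 0 0 11.5 0;0.2 0 0 12.5 0;0.2 0 0 12.9 0;0.2 0 0 13.1 0;0.2 0 0 13.2 0;0.2 0 0 13.2 0;0.2 0 0 13.2 0'
```

```text
t: 7.85
tool_pos: [0.5509, -0.0234, 0.033]
eef_rot: [0.0, -0.09, 0.996, -0.0]
force: [-0.3, 0.0, -1.6]
width: 0.0388
grasp_force: 60.9
```

```bash
python3 -m creep '0.2 0 0 0.1 0;0.2 0 0 0.15 0;0.2 0 0 0.2 0;0.2 0 0 0.25 0;0.2 0 0 0.25 0'
```

```text
t: 8.48
tool_pos: [0.5508, -0.0234, 0.0302]
eef_rot: [-0.0, -0.09, 0.996, -0.0]
force: [0.6, -0.3, -0.9]
width: 0.0388
grasp_force: 60.9
```

```bash
python3 -m creep '0.2 0 0 0.05 0;0.2 0 0 0.1 0;0.2 0 0 0.15 0;0.2 0 0 0.15 0'
```

```text
t: 8.98
tool_pos: [0.5508, -0.0235, 0.0291]
eef_rot: [0.0, -0.09, 0.996, -0.0]
force: [-4.8, -0.5, 6.3]
width: 0.039
grasp_force: 61.7
```

Contact came at the predicted height, with 6 N upward. I'll open the gripper slowly and rise.

```bash
python3 -m creep '0.5 0 0 0 0;0.6 0 0 0 0;0.8 0 0 0 0;1 0 0 0 0;1 0 0 0 0;1 0 0 0 0;1 0 0 0 0'; python3 -c "
from h import *
s=get_state();print(s['width'],s['grasp_force'],s['force'])"
```

```text
t: 9.85
tool_pos: [0.5508, -0.0235, 0.0287]
eef_rot: [-0.0, -0.09, 0.996, -0.0]
force: [-0.8, 0.2, 0.1]
width: 0.0854
grasp_force: 0.0
0.08535615438466584 0.0 [-0.81418592  0.18615578  0.0903995 ]
```

```bash
python3 -m creep '1 0 0 -1 0;1 0 0 -3 0;1 0 0 -6 0;1 0 0 -10 0;1 0 0 -14 0;1 0 0 -17 0;1 0 0 -17 0;1 0 0 -17 0'; python3 - <<'E'
from h import *
a=get_image("scene");w=get_image("wrist")
cv2.imwrite("pics/f.png",np.hstack([cv2.resize(a[130:330,130:430],(480,320)),w[50:370,150:470]]))
E
```

```text
t: 10.85
tool_pos: [0.5505, -0.0234, 0.1983]
eef_rot: [-0.0, -0.09, 0.996, 0.0]
force: [-0.4, -0.5, 0.1]
width: 0.0858
grasp_force: 0.0
```

View pics/f.png

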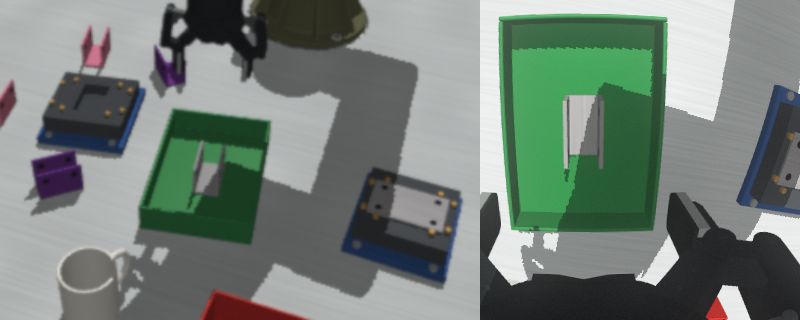

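The bracket stands base down in the tray with its open side up (208,168). Its die is empty, and the blank on the other die (415,205) looks undisturbed.

```bash
python3 -c "
from station import *
print(finish_job())"
```

```text
the job is handed in; nothing more can be done
None
```

The steel bracket is out of its die and standing on its base, open side up, in the green tray; the blank was left alone, and I handed the job in at about 11 s of the 38 s allowed.

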